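Clamp a valve block: touch, then a quarter turn

TASK

Gently push the white valve block along its guide until it is fully home against the blue end stop. Then turn the clamp's blue wing knob clockwise until the rubber pad just touches the block's foot, and add one quarter turn more: less lets the block creep, more cracks it. Let go, and leave the gauge, the spare valve and the silencer where they are.

Things in the scene. Friction and masses are not known exactly. Their poses are not given: they have to be found in the camera images.
- plate: slotted aluminium plate fixed to the bench, 340 (its x) x 240 (y) x 20 mm high; origin at the centre of its underside. On it along x: two dark guide strips, 53 mm apart, 10 mm high, from x=-130 to 60; a blue end stop, face at x=60, 70 wide, 32 high; behind it the post of a grey clamp, x=76 to 106, 44 wide
- clamp_arm (a point): centre of the top of the grey clamp arm that reaches over the guide: 88 (x) x 36 (y) x 20 mm, its top 104 mm above the bench, from x=18 to 106 on the plate. The wing knob sits on it, the screw spindle hangs below with a round black rubber pad 22 mm across, both on the axis x=40, y=0 of the plate
- stop_face (a point): centre of the end stop's face that looks along the plate's -x; the block's nose must meet it. Same axes as the plate
- block: white valve block between the guide strips (1.5 mm play each side), 100 (x) x 50 (y) mm, 0.6 kg, origin at the centre of its underside. Main part, 60 mm long at its -x end, 54 high plus 10 mm of blue-ringed fittings; plain aluminium foot, 40 mm long at its +x end, 24 high. It starts 25 to 55 mm short of the stop and slides easily; once home its foot lies under the pad
- block_nose (a point): centre of the foot's front face (x=50, z=12 mm in the block); home when it meets stop_face
- block_back (a point): centre of the flat rear face that is pushed (x=-50, z=27 mm in the block; 50 wide, 54 high); push along the plate's +x
- knob_grip (a point): on the knob's vertical axis, at the height to grip the blue wing: a bar 56 mm long, 13 thick, 34 high; this point is 15 mm below its top and 40 mm above the clamp arm. Its x axis lies along the bar and turns with the knob, so a gripper from above closes along its y; the bar is the same after half a turn
- knob (a joint): angle of the wing knob, rad, grows clockwise seen from above (tightening), 20 mm of pad travel a turn; end stop at 6.9. It turns at constant height, drags with about 0.5 N m while moving and stays where left. The pad's gap differs and is not measured: touch comes 0.5 to 3.3 rad after the start. From the touch on a sprung pad makes the torque climb by about 0.14 N m per rad: that is the touch to feel
- gauge_mid (a point): centre of a loose black pressure gauge lying face up, 54 mm across, 26 high, with a brass stem; leave alone
- spare_mid (a point): centre of a loose black spare valve with a green button, 45 x 40 x 50 mm high; leave alone
- silencer_mid (a point): centre of a loose upright brass silencer, 22 mm across, 30 mm high, standing on the plate; leave alone
Things that resemble listed ones, but are neither listed nor needed, are in the scene too. There is more than one size of the block; the one meant has the size given above.

How it is judged:
On the way, in this order (a step that is already met when the one before it is completed fails the run):
1. the block is home against the stop (x of block_nose in the frame of plate above 0.057 m and z of block_nose in the frame of plate below 0.0345 m), for 0.2 s.
2. the pad presses the block, which nothing pushes any more (all of step 1 and contact force between plate and block above 22 N and contact force between the fingers and block below 0.5 N), for 0.2 s.
At the end, for the whole second after the job is handed in: block home (nose within 3 mm of the stop, flat on the plate) and at rest, clamped by a quarter turn past touch, give or take about 28 degrees (it is pressed on the plate with 55 to 104 N) (all of step 1 and contact force between plate and block between 55 and 104 N and linear speed of block below 0.01 m/s).
It fails at once if the block is over-clamped (pressed with more than 125 N) (contact force between plate and block above 125 N).
It fails at once if the block is pushed by the gripper with more than 50 N (contact force between the fingers and block above 50 N).
It fails at once if the pressure gauge is moved by more than 20 mm (distance of gauge_mid from where it was at the start of the episode above 0.02 m).
It fails at once if the spare valve is moved by more than 20 mm (distance of spare_mid from where it was at the start of the episode above 0.02 m).
It fails at once if the brass silencer is moved by more than 20 mm (distance of silencer_mid from where it was at the start of the episode above 0.02 m).
It also fails if it takes over 72 s, if anything falls off the work surface, if the arm or the gripper's body presses on something with over 40 N, if the wrist force passes 120 N, or if a joint passes its speed limit or range.

ROBOT

A 6-joint arm with a two-finger parallel gripper is mounted at the origin on the work surface. World frame = base frame: x ahead of the robot, y to its left, z up, the work surface at z = 0. Lengths are in m, angles in rad, forces in N, time in s.
With the tool pointing down it reaches from about 0.425 to 0.95 m from the base axis. Payload 3.5 kg.
Tool frame: the origin (TCP) lies midway between the tips of the shut fingers; the grasp point (between the pads) lies 19 mm behind it; x points along the fingers, y is the direction in which the jaws open and shut, and the axes are right-handed (so a half turn about x gives the same grasp; the last joint's range is limited). The gripper opens to 85 mm and grips with 20 to 120 N. Pads are 22 mm wide; open, the fingers measure 114 mm over their backs; the gripper's body (76 mm by 85 mm) begins 54 mm behind the grasp point. The pads swing forward as they close: fully open they stand 13 mm farther back than shut.
Start: joints at [1.067, 0.286, 1.577, -0, 1.279, -0.15], TCP at [0.234, 0.633, 0.231] pointing down, gripper open.
Joint ranges: [-2.77, 2.77], [-0.9, 2.22], [0.21, 2.48], [-1.53, 4.67], [0.24, 2.81], [-2.84, 2.84]. Speed limits (rad/s): [2.79, 2.79, 3.14, 3.14, 3.14, 3.14].

INTERFACE

Orientations are given as a unit quaternion [x, y, z, w].
In Python, from plant import ctrl, vision gives the robot as it stands. The module is installed in compiled form; this text tells all that it offers.
- The arm moves only by the tool play_rows, never from a script. Its arguments are lists of equal length, an entry for each row: "claw": the closure in counts, from 0 (fully open) to 255 (shut); "travel": the shift along the tool's x, y, z in m, a list of three; "dr": the turn, a rotation vector about the tool's x, y, z in rad, a list of three. In form: {"claw": [claw, ...], "travel": [[tx, ty, tz], ...], "dr": [[wx, wy, wz], ...]}. A call has 1 to 20 rows; each row is the pose to reach, as a shift and turn from the pose measured when the call began, along the tool's axes at that moment; what a row does not reach only later rows make up. A row lasts 1/10 s, in which the tool goes at most 50 mm and 8.59 degrees, less where a joint would pass 70% of its speed; a pose out of reach is approached as far as the arm can. A call with a gripper value outside its range is refused whole. The fingers move at their own pace and stop on an object; "force" is the grip in N (left out, the last holds). Time passes only in rows, so rows that repeat a pose let the fingers close. It gives the time, the measured TCP pose, the force and the opening at its end, in the units of the state.
- ctrl.get_state(): the state, without advancing time (a new reading comes with each control period).
- vision.read_camera(name): name is "scene" or "top" or "wrist"; returns a dict with "img" (420x560x3 uint8, red, green, blue), "range_z" (420x560 float32, m along the optical axis (not along the pixel's ray), 0 where there is no reading), "K" (3x3 intrinsics, pixels), "world_to_cam" (4x4, takes a point from world to camera coordinates). Camera axes: x right, y up, looking along -z (the intrinsics and any distortion apply to the point x, -y, -z); pixel columns grow to the right and rows downward; lengths in m; the calibration is good to about 2 mm. A picture is of the moment at which its call begins.
- ctrl.sign_off(): hands the job in, once; it reports no verdict.
The state is a dict: "time": time; "qpos": joint angles; "dq": joint speeds; "joint_efforts": joint torques, N m; "eef_pos": TCP position; "tcp_rot": TCP orientation; "contact_force": force on the tool from outside, world axes, zero at the start; "wrist_torque": the same for the moment, N m; "opening": opening from 0.0 (shut) to 1.0 (fully open).
Only numpy, scipy, OpenCV 4.12 (cv2) and the standard library are available. Lean on these libraries where they do the work, as an engineer would, in place of code of your own. Each camera call takes 0.05 s, during which the arm holds its last target.

## Working session

There is one attempt and no reset: what is moved stays moved. The work goes in short steps, Python scripts to look and compute and a tool call to move; the robot and the scene stay as the last step left them, time stands still between calls to the robot, and variables do not carry over. Pictures are saved under pics/ and viewed, and the job is handed in when it is done.

Besides the shell and the picture viewer there is one more tool, called after "Call:" by a JSON object that holds its "api" and its "payload", one argument or row to a line. play_rows: Moves the arm, as the interface text tells. Its arguments: {"type":"object","properties":{"claw":{"type":"array","items":{"type":"number"}},"travel":{"type":"array","items":{"type":"array","items":{"type":"number"}}},"dr":{"type":"array","items":{"type":"array","items":{"type":"number"}}},"force":{"type":"number"}},"required":["claw","travel","dr"]}

```bash
mkdir -p pics; ls
cat > h.py <<'E'
import numpy as np,cv2
from plant import ctrl,vision
def cam(n):
    d=vision.read_camera(n);return d
def save(d,f,s=1):
    im=cv2.cvtColor(d['img'],cv2.COLOR_RGB2BGR);cv2.imwrite('pics/'+f,im)
def cloud(d):
    K=d['K'];z=d['range_z'];v,u=np.mgrid[0:z.shape[0],0:z.shape[1]]
    x=(u-K[0,2])/K[0,0]*z;y=(v-K[1,2])/K[1,1]*z
    P=np.stack([x,-y,-z,np.ones_like(z)],-1)
    W=P@np.linalg.inv(d['world_to_cam']).T
    W=W[...,:3];W[z==0]=np.nan
    return W
E
python3 - <<'E'
from h import *
np.set_printoptions(precision=4,suppress=True)
for n in ['scene','top','wrist']:
    d=cam(n);save(d,n+'0.png');np.savez('pics/'+n+'0.npz',**d)
    print(n,d['K'].tolist(),d.keys(),np.linalg.inv(d['world_to_cam']))
print(ctrl.get_state())
E
```

```text
pics
scene [[393.2159938820563, 0.0, 286.7474784857239], [0.0, 393.2159938820563, 198.46455020488173], [0.0, 0.0, 1.0]] dict_keys(['img', 'range_z', 'K', 'world_to_cam']) [[-0.5767 -0.644   0.5026  0.9702]
 [ 0.8167 -0.4407  0.3725  0.2975]
 [-0.0184  0.6253  0.7801  0.6291]
 [ 0.      0.      0.      1.    ]]
top [[497.14116373130827, 0.0, 276.8716876052685], [0.0, 497.14116373130827, 215.0241298184876], [0.0, 0.0, 1.0]] dict_keys(['img', 'range_z', 'K', 'world_to_cam']) [[-0.0216  0.9973 -0.0708  0.5262]
 [-0.9997 -0.022  -0.0045  0.0556]
 [-0.006   0.0707  0.9975  1.2001]
 [ 0.      0.      0.      1.    ]]
wrist [[369.2956836503356, 0.0, 277.8397244525853], [0.0, 369.2956836503356, 207.78713098159412], [0.0, 0.0, 1.0]] dict_keys(['img', 'range_z', 'K', 'world_to_cam']) [[ 0.3475 -0.8913 -0.2914  0.1575]
 [ 0.9377  0.3297  0.1098  0.6605]
 [-0.0018 -0.3113  0.9503  0.3733]
 [ 0.      0.      0.      1.    ]]
{'time': 0.15, 'qpos': array([ 1.067 ,  0.287 ,  1.5779, -0.    ,  1.2786, -0.15  ]), 'dq': array([ 0.0016, -0.0021, -0.0046, -0.0001, -0.002 , -0.0011]), 'joint_efforts': array([  0.0004, -40.6603, -29.3141,  -0.0001,   0.0039,   0.    ]), 'eef_pos': array([0.2336, 0.6327, 0.2302]), 'tcp_rot': array([ 0.1238,  0.6963, -0.1251,  0.6959]), 'contact_force': array([-0.0866, -0.2848,  0.7194]), 'wrist_torque': array([ 0.0534, -0.0038,  0.0342]), 'opening': 1.004139511797552}
```

View pics/scene0.png

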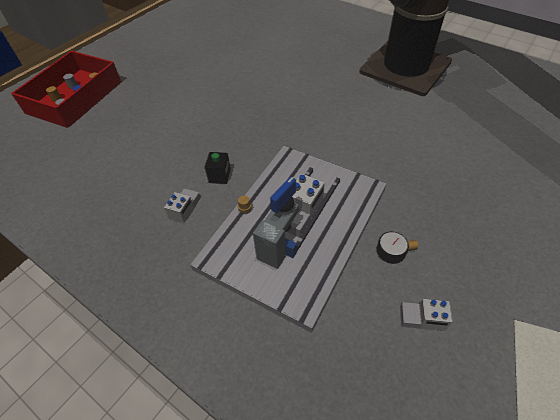

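View pics/top0.png

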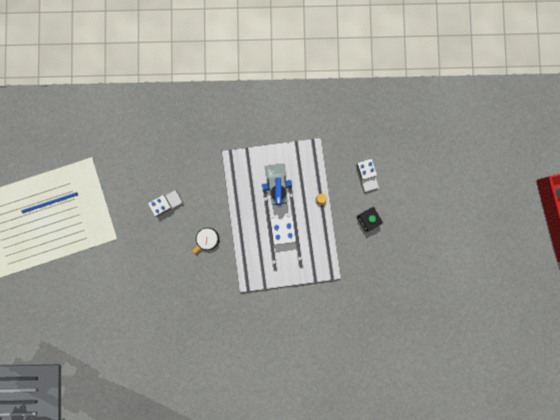

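View pics/wrist0.png

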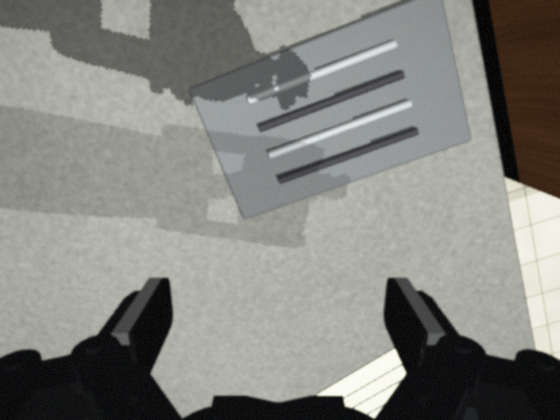

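Run:
```python
from h import *
d=dict(np.load('pics/top0.npz'));im=cv2.cvtColor(d['img'],cv2.COLOR_RGB2BGR)
cv2.imwrite('pics/topc.png',cv2.resize(im[130:300,210:350],None,fx=3.5,fy=3.5,interpolation=cv2.INTER_CUBIC))
W=cloud(d)
for (u,v) in [(283,232),(278,188),(276,172),(322,200),(372,219),(207,240),(165,205),(368,175),(245,250),(287,260),(420,300)]:
    print((u,v),W[v,u].round(4))
m=(abs(W[...,2]-.02)<.006)&(W[...,0]>.35)
m=m.astype(np.uint8);n,l,s,c=cv2.connectedComponentsWithStats(m);k=1+s[1:,4].argmax();print(s[k])
P=W[l==k][:,:2].astype(np.float32);r=cv2.minAreaRect(P);print(r)
d=dict(np.load('pics/scene0.npz'));im=cv2.cvtColor(d['img'],cv2.COLOR_RGB2BGR)
cv2.imwrite('pics/scenec.png',cv2.resize(im[140:330,185:395],None,fx=3.5,fy=3,interpolation=cv2.INTER_CUBIC))
```

```text
(283, 232) [0.5673 0.0476 0.0739]
(278, 188) [0.6576 0.0567 0.1556]
(276, 172) [0.6997 0.0604 0.106 ]
(322, 200) [ 0.6408 -0.045   0.0474]
(372, 219) [ 0.5931 -0.1571  0.0612]
(207, 240) [0.554  0.2267 0.0288]
(165, 205) [0.6378 0.3224 0.0411]
(368, 175) [ 0.6982 -0.1554  0.0395]
(245, 250) [0.5286 0.1382 0.0205]
(287, 260) [0.5029 0.0393 0.0189]
(420, 300) [ 0.4004 -0.2766 -0.0018]
[  222   138   118   155 11776]
((0.6118103265762329, 0.05358891189098358), (0.34031692147254944, 0.24048365652561188), 6.349118709564209)
```

View pics/topc.png

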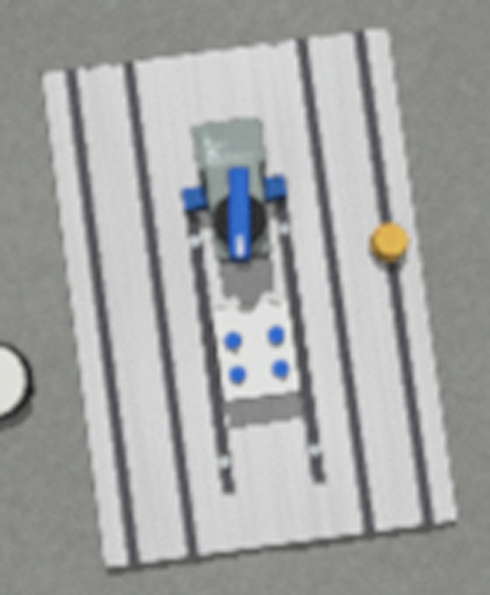

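View pics/scenec.png

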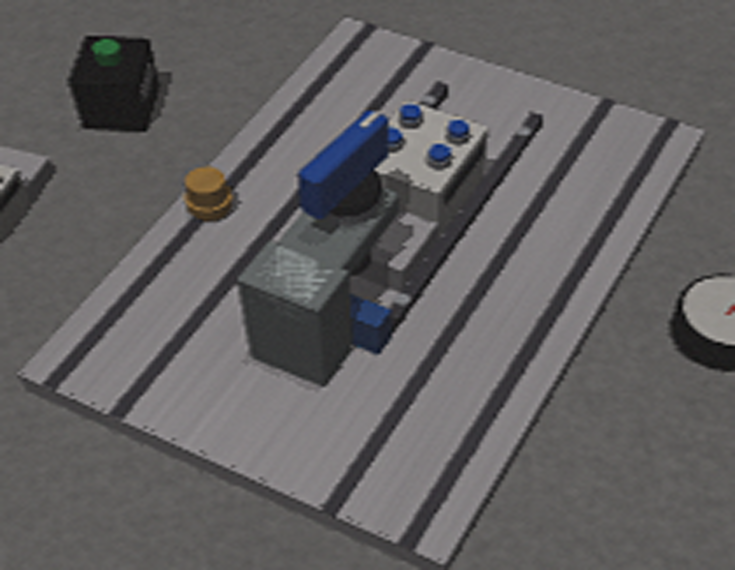

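Run:
```python
from h import *
np.set_printoptions(precision=4,suppress=True)
for n in ['top','scene']:
    d=dict(np.load(f'pics/{n}0.npz'));W=cloud(d).reshape(-1,3);C=d['img'].reshape(-1,3).astype(int)
    def rect(m):
        r=cv2.minAreaRect(W[m][:,:2].astype(np.float32));return r
    m=(abs(W[:,2]-.02)<.005)&(abs(W[:,0]-.61)<.25)&(abs(W[:,1]-.054)<.2)
    c,s,a=rect(m);print(n,'plate',c,s,a,np.median(W[m][:,2]))
    yaw=np.radians(6.35);R=np.array([[np.cos(yaw),-np.sin(yaw)],[np.sin(yaw),np.cos(yaw)]])
    c0=np.array([.6118,.0536])
    L=W.copy();L[:,:2]=(W[:,:2]-c0)@R
    mb=(abs(L[:,2]-.074)<.006)&(abs(L[:,1])<.04)&(L[:,0]<.0)&(L[:,0]>-.15)
    q=L[mb];print('blk',np.percentile(q,[1,50,99],axis=0))
    mk=(abs(L[:,0]-.04)<.06)&(abs(L[:,1])<.06)&(L[:,2]>.14)&(C[:,2]>C[:,0]+30)
    q=L[mk];print('knob',np.percentile(q,[1,50,99],axis=0),cv2.minAreaRect(q[:,:2].astype(np.float32)),mk.sum())
    ml=(C[:,0]>C[:,2]+60)&(abs(L[:,0])<.1)&(abs(L[:,1])<.13)
    print('sil',np.nanmedian(L[ml],axis=0))
```

```text
top plate (0.6116616725921631, 0.05471105873584747) (0.3403342366218567, 0.41274508833885193) 6.329705238342285 0.0201517296299486
blk [[-0.0698 -0.0247  0.0692]
 [-0.0405 -0.0003  0.074 ]
 [-0.011   0.0244  0.0792]]
knob [[ 0.0122 -0.0082  0.1539]
 [ 0.0395 -0.0001  0.1579]
 [ 0.0668  0.0078  0.1638]] ((0.03953634947538376, -8.122902363538742e-05), (0.010587579570710659, 0.05554959177970886), 82.38554382324219) 156
sil [ 0.0216 -0.0986  0.0494]
scene plate (0.6135813593864441, 0.05199955403804779) (0.34250789880752563, 0.4198872745037079) 6.3806939125061035 0.021463722884483838
blk [[-0.0672 -0.026   0.0684]
 [-0.0341  0.0011  0.0754]
 [-0.0079  0.0221  0.0795]]
knob [[ 0.0171 -0.0094  0.1411]
 [ 0.0492 -0.0022  0.1594]
 [ 0.0708  0.0058  0.1615]] ((0.043043192476034164, -0.0020921137183904648), (0.012806939892470837, 0.056164227426052094), 82.0074234008789) 244
sil [ 0.0244 -0.1013  0.0511]
```

```bash
cat >> h.py <<'E'
from scipy.spatial.transform import Rotation as Ro
C0=np.array([.6120,.0534]);YAW=np.radians(6.35)
RP=np.array([[np.cos(YAW),-np.sin(YAW)],[np.sin(YAW),np.cos(YAW)]])
def st():
    np.set_printoptions(precision=4,suppress=True)
    s=ctrl.get_state();R=Ro.from_quat(s['tcp_rot']).as_matrix()
    y=R[:,1];print('t',round(s['time'],2),'pos',s['eef_pos'],'plate',(s['eef_pos'][:2]-C0)@RP,'yang',round(np.degrees(np.arctan2(y[1],y[0])),2),'xdown',R[:,0],'q',s['qpos'],'F',s['contact_force'],'T',s['wrist_torque'],'op',round(s['opening'],3));return s,R
def go(p,yang,tilt0=True):
    """travel, dr from current pose to TCP p with tool down, y axis at yang deg"""
    s=ctrl.get_state();R=Ro.from_quat(s['tcp_rot']).as_matrix()
    a=np.radians(yang);y=np.array([np.cos(a),np.sin(a),0]);x=np.array([0,0,-1.]);T=np.c_[x,y,np.cross(x,y)]
    print('travel',(R.T@(np.array(p)-s['eef_pos'])).round(4),'dr',Ro.from_matrix(R.T@T).as_rotvec().round(4))
def pl(x,y): return C0+RP@np.array([x,y])
E
python3 - <<'E'
from h import *
s,R=st();print(R)
d=np.load('pics/wrist0.npz')
print('camoff tool',R.T@(np.linalg.inv(d['world_to_cam'])[:3,3]-s['eef_pos']))
E
```

```text
t 0.15 pos [0.2336 0.6327 0.2302] plate [-0.312   0.6176] yang 69.73 xdown [-0.0009 -0.0017 -1.    ] q [ 1.067   0.287   1.5779 -0.      1.2786 -0.15  ] F [-0.0866 -0.2848  0.7194] T [ 0.0534 -0.0038  0.0342] op 1.004
[[-0.0009  0.3465  0.9381]
 [-0.0017  0.9381 -0.3465]
 [-1.     -0.0019 -0.0003]]
camoff tool [-0.1431 -0.0006 -0.0811]
```

Run:
```python
from h import *
p=pl(-.11,0);print(p);go([*p,.20],96.35)
```

```text
[0.50267487 0.04123382]
travel [ 0.031  -0.4616  0.4574] dr [-0.4646 -0.0007  0.0018]
```

Call:
{"api": "play_rows", "payload": {
  "claw": [255,255,255,255,255,255,255,255,255,255,255,255,255,255,255,255,255,255,255],
  "travel": [
    [0.002,-0.03,0.03],
    [0.004,-0.06,0.06],
    [0.006,-0.09,0.09],
    [0.008,-0.12,0.12],
    [0.01,-0.15,0.15],
    [0.012,-0.18,0.18],
    [0.014,-0.21,0.21],
    [0.016,-0.24,0.24],
    [0.018,-0.27,0.27],
    [0.02,-0.3,0.3],
    [0.022,-0.33,0.33],
    [0.024,-0.36,0.36],
    [0.026,-0.39,0.39],
    [0.028,-0.42,0.42],
    [0.03,-0.45,0.445],
    [0.031,-0.4616,0.4574],
    [0.031,-0.4616,0.4574],
    [0.031,-0.4616,0.4574],
    [0.031,-0.4616,0.4574]
  ],
  "dr": [
    [-0.03,0,0],
    [-0.06,0,0],
    [-0.09,0,0],
    [-0.12,0,0],
    [-0.15,0,0],
    [-0.18,0,0],
    [-0.21,0,0],
    [-0.24,0,0],
    [-0.27,0,0],
    [-0.3,0,0],
    [-0.33,0,0],
    [-0.36,0,0],
    [-0.39,0,0],
    [-0.42,0,0],
    [-0.45,0,0],
    [-0.4646,0,0],
    [-0.4646,0,0],
    [-0.4646,0,0],
    [-0.4646,0,0]
  ]
}}

```text
time: 2.05
eef_pos: [0.5022, 0.0421, 0.1998]
tcp_rot: [-0.04, 0.707, 0.039, 0.705]
contact_force: [-0.6, -0.0, -0.3]
opening: -0.001
```

Run:
```python
from h import *
st();p=pl(-.105,0);go([*p,.036],96.35)
d=cam('wrist');save(d,'w1.png')
W=cloud(d).reshape(-1,3);L=W.copy();L[:,:2]=(W[:,:2]-C0)@RP
mb=(abs(L[:,2]-.074)<.004)&(abs(L[:,1])<.04)&(L[:,0]<.0)&(L[:,0]>-.15)
q=L[mb];print('blk',np.percentile(q,[1,50,99],axis=0))
```

```text
t 2.05 pos [0.5022 0.0421 0.1998] plate [-0.1104  0.0009] yang 96.39 xdown [-0.0015 -0.0013 -1.    ] q [-0.1173 -0.0657  2.0199 -0.0016  1.1886 -1.7991] F [-0.579  -0.043  -0.2844] T [0.029  0.0306 0.0034] op -0.001
travel [ 0.1637 -0.0007  0.0056] dr [ 0.0008 -0.0016  0.0011]
blk [[-0.0707 -0.0277  0.0705]
 [-0.0642 -0.0039  0.0743]
 [-0.0455  0.0217  0.0771]]
```

View pics/w1.png

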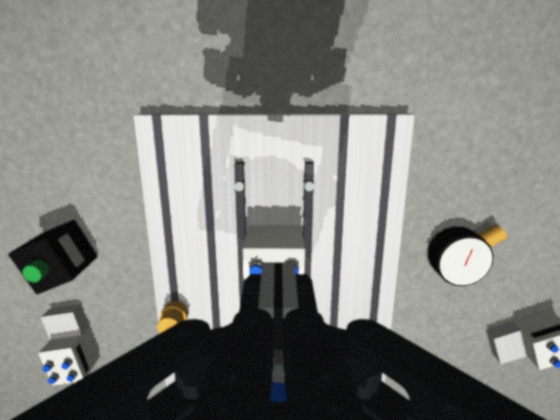

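The wrist view shows the white block at (275,260) between the guide strips. The silencer is at (172,318), the gauge at (465,258), the spare valve at (50,260), and the two decoys at (62,355) and (530,350) are off the plate. My choice is the block on the plate, since its top is at 74 mm and its rear face at plate x = -70 mm. Descending behind it.

Call:
{"api": "play_rows", "payload": {
  "claw": [255,255,255,255,255,255,255,255],
  "travel": [
    [0.03,0,0.002],
    [0.06,-0.001,0.004],
    [0.09,-0.001,0.005],
    [0.12,-0.001,0.0056],
    [0.145,-0.001,0.0056],
    [0.16,-0.001,0.0056],
    [0.1637,-0.001,0.0056],
    [0.1637,-0.001,0.0056]
  ],
  "dr": [
    [0,0,0],
    [0,0,0],
    [0,0,0],
    [0,0,0],
    [0,0,0],
    [0,0,0],
    [0,0,0],
    [0,0,0]
  ]
}}

```text
time: 2.9
eef_pos: [0.5073, 0.0424, 0.0359]
tcp_rot: [-0.04, 0.707, 0.04, 0.705]
contact_force: [0.8, 0.1, 0.6]
opening: -0.0
```

Run:
```python
from h import *
st();p=pl(-.055,0);go([*p,.036],96.35)
```

```text
t 2.9 pos [0.5073 0.0424 0.0359] plate [-0.1053  0.0006] yang 96.49 xdown [-0.0021 -0.0012 -1.    ] q [-0.1154  0.1828  2.1024 -0.002   0.8583 -1.7982] F [0.7955 0.0872 0.5773] T [-0.0089  0.0054  0.0021] op -0.0
travel [-0.0002 -0.0008  0.0503] dr [ 0.0025 -0.0022  0.001 ]
```

Call:
{"api": "play_rows", "payload": {
  "claw": [255,255,255,255,255,255,255,255,255,255,255,255,255,255,255,255,255,255,255,255],
  "travel": [
    [0,0,0.004],
    [0,0,0.01],
    [0,0,0.015],
    [0,0,0.018],
    [0,0,0.02],
    [0,0,0.022],
    [0,0,0.024],
    [0,0,0.026],
    [0,0,0.028],
    [0,0,0.03],
    [0,0,0.032],
    [0,0,0.034],
    [0,0,0.036],
    [0,-0.001,0.038],
    [0,-0.001,0.04],
    [0,-0.001,0.042],
    [0,-0.001,0.044],
    [0,-0.001,0.046],
    [0,-0.001,0.048],
    [0,-0.001,0.049]
  ],
  "dr": [
    [0,0,0],
    [0,0,0],
    [0,0,0],
    [0,0,0],
    [0,0,0],
    [0,0,0],
    [0,0,0],
    [0,0,0],
    [0,0,0],
    [0,0,0],
    [0,0,0],
    [0,0,0],
    [0,0,0],
    [0,0,0],
    [0,0,0],
    [0,0,0],
    [0,0,0],
    [0,0,0],
    [0,0,0],
    [0,0,0]
  ]
}}

```text
time: 4.9
eef_pos: [0.5564, 0.0469, 0.0359]
tcp_rot: [-0.04, 0.707, 0.04, 0.705]
contact_force: [-2.0, -0.1, -1.0]
opening: 0.001
```

```bash
cat > blk.py <<'E'
from h import *
import sys
s,R=st()
d=cam('top');save(d,sys.argv[1])
W=cloud(d).reshape(-1,3);L=W.copy();L[:,:2]=(W[:,:2]-C0)@RP
for a,b in [(.066,.082)]:
    mb=(L[:,2]>a)&(L[:,2]<b)&(abs(L[:,1])<.03)&(L[:,0]<.03)&(L[:,0]>-.1)
    q=L[mb];print('blk',len(q),np.percentile(q,[1,50,99],axis=0))
im=cv2.cvtColor(d['img'],cv2.COLOR_RGB2BGR)
cv2.imwrite('pics/c'+sys.argv[1],cv2.resize(im[130:300,210:350],None,fx=3.5,fy=3.5,interpolation=cv2.INTER_CUBIC))
E
python3 blk.py t2.png
```

```text
t 4.9 pos [0.5564 0.0469 0.0359] plate [-0.056  -0.0003] yang 96.49 xdown [-0.0019 -0.0013 -1.    ] q [-0.0969  0.2787  1.9837 -0.0019  0.8809 -1.7798] F [-2.0012 -0.0562 -1.026 ] T [-0.0236  0.3285 -0.0092] op 0.001
blk 160 [[-0.0069 -0.0258  0.0695]
 [ 0.0049 -0.0037  0.0736]
 [ 0.0132  0.0226  0.0802]]
```

View pics/ct2.png

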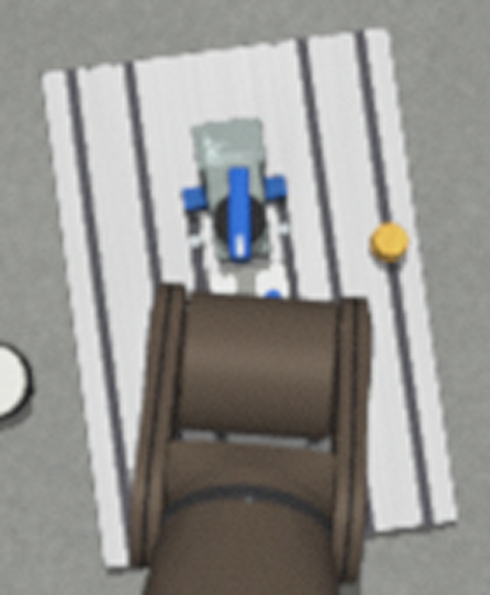

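The arm covers the block's rear, but its front edge at crop row 290 reaches about x = 14 mm, and home is 20 mm. So roughly 5 mm remain.

Call:
{"api": "play_rows", "payload": {
  "claw": [255,255,255,255,255,255],
  "travel": [
    [0,0,0.001],
    [0,0,0.002],
    [0,0,0.003],
    [0,0,0.004],
    [0,0,0.0045],
    [0,0,0.0045]
  ],
  "dr": [
    [0,0,0],
    [0,0,0],
    [0,0,0],
    [0,0,0],
    [0,0,0],
    [0,0,0]
  ]
}}

```text
time: 5.55
eef_pos: [0.5611, 0.0474, 0.0359]
tcp_rot: [-0.04, 0.706, 0.04, 0.705]
contact_force: [-1.2, 0.3, -1.1]
opening: -0.002
```

Call:
{"api": "play_rows", "payload": {
  "claw": [255,255,255],
  "travel": [
    [0,0,0.0006],
    [0,0,0.0012],
    [0,0,0.0012]
  ],
  "dr": [
    [0,0,0],
    [0,0,0],
    [0,0,0]
  ]
}}

```text
time: 5.85
eef_pos: [0.5625, 0.0476, 0.036]
tcp_rot: [-0.04, 0.706, 0.04, 0.706]
contact_force: [-2.9, -0.8, -1.3]
opening: 0.003
```

Call:
{"api": "play_rows", "payload": {
  "claw": [255,255,255],
  "travel": [
    [0,0,0.0006],
    [0,0,0.0012],
    [0,0,0.0012]
  ],
  "dr": [
    [0,0,0],
    [0,0,0],
    [0,0,0]
  ]
}}

```text
time: 6.15
eef_pos: [0.5627, 0.0476, 0.036]
tcp_rot: [-0.041, 0.707, 0.04, 0.704]
contact_force: [-6.4, -0.6, 2.5]
opening: -0.002
```

```bash
python3 blk.py t3.png
```

```text
t 6.15 pos [0.5627 0.0476 0.036 ] plate [-0.0497 -0.0003] yang 96.51 xdown [-0.0042 -0.0015 -1.    ] q [-0.0944  0.2916  1.9669 -0.0024  0.8871 -1.7772] F [-6.3834 -0.6252  2.4644] T [-0.1505  0.8469 -0.0565] op -0.002
blk 139 [[ 0.0002 -0.0254  0.0688]
 [ 0.0118 -0.0055  0.0737]
 [ 0.0194  0.0234  0.0794]]
```

Call:
{"api": "play_rows", "payload": {
  "claw": [255,255,255,255],
  "travel": [
    [0,0,0.001],
    [0,0,0.002],
    [0,0,0.002],
    [0,0,0.002]
  ],
  "dr": [
    [0,0,0],
    [0,0,0],
    [0,0,0],
    [0,0,0]
  ]
}}

```text
time: 6.6
eef_pos: [0.5625, 0.0476, 0.036]
tcp_rot: [-0.041, 0.71, 0.04, 0.702]
contact_force: [-10.0, -1.3, 5.9]
opening: -0.003
```

The force rises to 10 N with no further advance, so the block is home. Backing off and lifting.

Call:
{"api": "play_rows", "payload": {
  "claw": [255,255,255,255,255,255,255,255,255,255,255,255],
  "travel": [
    [0,0,-0.005],
    [0,0,-0.02],
    [0,0,-0.04],
    [-0.03,0,-0.05],
    [-0.07,0,-0.05],
    [-0.11,0,-0.05],
    [-0.15,0,-0.05],
    [-0.165,0,-0.05],
    [-0.165,0,-0.05],
    [-0.165,0,-0.05],
    [-0.165,0,-0.05],
    [-0.165,0,-0.05]
  ],
  "dr": [
    [0,0,0],
    [0,0,0],
    [0,0,0],
    [0,0,0],
    [0,0,0],
    [0,0,0],
    [0,0,0],
    [0,0,0],
    [0,0,0],
    [0,0,0],
    [0,0,0],
    [0,0,0]
  ]
}}

```text
time: 7.8
eef_pos: [0.5134, 0.0424, 0.199]
tcp_rot: [-0.041, 0.711, 0.04, 0.701]
contact_force: [0.2, -0.1, -0.2]
opening: 0.001
```

```bash
python3 blk.py t4.png
python3 - <<'E'
from h import *
d=cam('scene');save(d,'s4.png');np.savez('pics/s4.npz',**d)
im=cv2.cvtColor(d['img'],cv2.COLOR_RGB2BGR)
cv2.imwrite('pics/s4c.png',cv2.resize(im[170:270,240:345],None,fx=6,fy=6,interpolation=cv2.INTER_CUBIC))
p=pl(.04,0);go([*p,.21],88.7)
E
```

```text
t 7.8 pos [0.5134 0.0424 0.199 ] plate [-0.0992 -0.0001] yang 96.54 xdown [-0.0146 -0.0016 -0.9999] q [-0.1132 -0.0308  1.9879 -0.0034  1.1988 -1.7969] F [ 0.1546 -0.1424 -0.228 ] T [0.0123 0.0318 0.0286] op 0.001
blk 505 [[-0.0399 -0.0258  0.0681]
 [-0.0109 -0.0012  0.0743]
 [ 0.0188  0.0236  0.0813]]
travel [-0.012  -0.0003  0.1386] dr [ 0.1368 -0.0134  0.0011]
```

View pics/s4c.png

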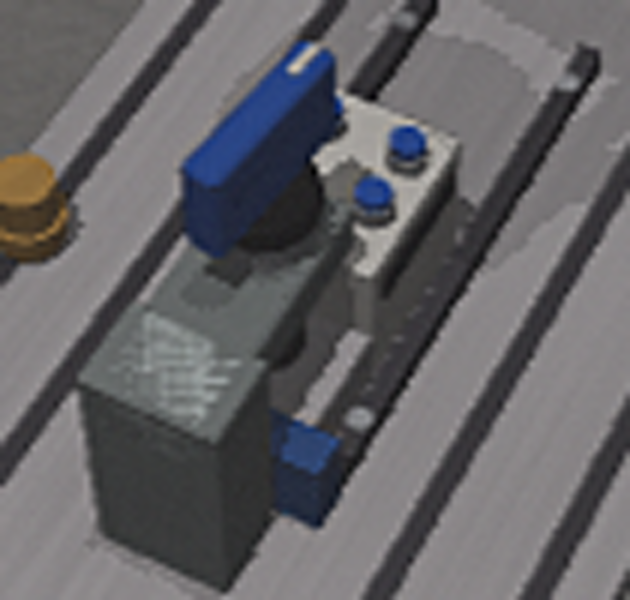

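View pics/ct4.png

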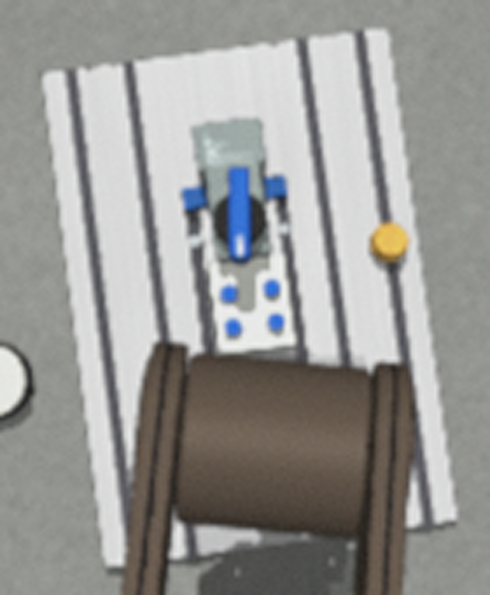

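Home is confirmed: the block's rear is at x = -39.9 mm and the end-stop ears sit at crop (193,197) and (275,187). Now over the knob with the jaws open.

Call:
{"api": "play_rows", "payload": {
  "claw": [0,0,0,0,0,0,0,0,0],
  "travel": [
    [-0.012,0,0.02],
    [-0.012,0,0.05],
    [-0.012,0,0.08],
    [-0.012,0,0.11],
    [-0.012,0,0.13],
    [-0.012,0,0.1386],
    [-0.012,0,0.1386],
    [-0.012,0,0.1386],
    [-0.012,0,0.1386]
  ],
  "dr": [
    [0.03,-0.003,0.001],
    [0.06,-0.006,0.001],
    [0.09,-0.009,0.001],
    [0.12,-0.0134,0.001],
    [0.1368,-0.0134,0.001],
    [0.1368,-0.0134,0.001],
    [0.1368,-0.0134,0.001],
    [0.1368,-0.0134,0.001],
    [0.1368,-0.0134,0.001]
  ]
}}

```text
time: 8.8
eef_pos: [0.6508, 0.0581, 0.2099]
tcp_rot: [0.008, 0.707, -0.008, 0.707]
contact_force: [-0.9, -0.4, -0.1]
opening: 1.003
```

Run:
```python
from h import *
st();p=pl(.04,0);go([*p,.128],88.7)
d=cam('wrist');save(d,'w5.png')
W=cloud(d).reshape(-1,3);C=d['img'].reshape(-1,3).astype(int)
m=(W[:,2]>.145)&(W[:,2]<.17)&(C[:,2]>C[:,0]+25);q=W[m]
print(m.sum(),cv2.minAreaRect(q[:,:2].astype(np.float32)),np.median(q,axis=0))
L=(q[:,:2]-C0)@RP;print(L.min(0),L.max(0))
```

```text
t 8.8 pos [0.6508 0.0581 0.2099] plate [0.0391 0.0004] yang 88.71 xdown [-0.0006 -0.0001 -1.    ] q [-0.0659  0.2569  1.6524 -0.0002  1.2329 -1.6142] F [-0.8968 -0.3993 -0.1104] T [ 0.0106  0.0077 -0.0511] op 1.003
travel [ 0.0819 -0.0002  0.001 ] dr [ 0.0002 -0.0006  0.0001]
1991 ((0.6516140699386597, 0.05497128516435623), (0.012995931319892406, 0.05556714907288551), 88.97315216064453) [0.6496 0.0551 0.1586]
[ 0.0116 -0.0122] [0.0677 0.0065]
```

View pics/w5.png

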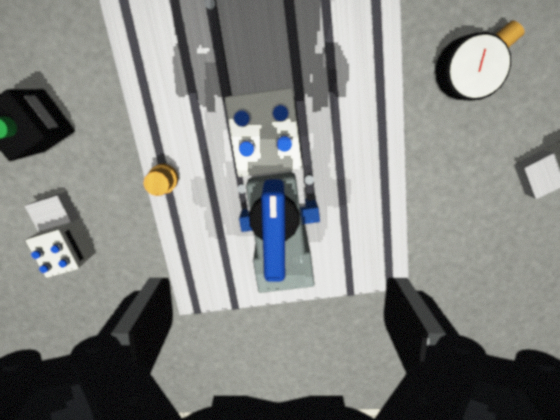

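Call:
{"api": "play_rows", "payload": {
  "claw": [0,0,0,0,0,120,150,255,255,255,255,255],
  "travel": [
    [0.03,-0.001,0.001],
    [0.055,-0.001,0.001],
    [0.075,-0.001,0.001],
    [0.081,-0.001,0.001],
    [0.081,-0.001,0.001],
    [0.081,-0.001,0.001],
    [0.081,-0.001,0.001],
    [0.081,-0.001,0.001],
    [0.081,-0.001,0.001],
    [0.081,-0.001,0.001],
    [0.081,-0.001,0.001],
    [0.081,-0.001,0.001]
  ],
  "dr": [
    [0,0,0],
    [0,0,0],
    [0,0,0],
    [0,0,0],
    [0,0,0],
    [0,0,0],
    [0,0,0],
    [0,0,0],
    [0,0,0],
    [0,0,0],
    [0,0,0],
    [0,0,0]
  ],
  "force": 60
}}

```text
time: 10.05
eef_pos: [0.6521, 0.0557, 0.1299]
tcp_rot: [0.006, 0.707, -0.008, 0.707]
contact_force: [-1.8, -5.8, 3.3]
opening: 0.141
```

```bash
python3 -c "
from h import *
st()"
```

```text
t 10.05 pos [0.6521 0.0557 0.1299] plate [ 0.0401 -0.0022] yang 88.81 xdown [ 0.0002 -0.0031 -1.    ] q [-0.0685  0.3369  1.7069 -0.0034  1.0974 -1.6169] F [-1.8465 -5.8047  3.2729] T [-0.6557  0.2473  0.4221] op 0.141
```

Gripped: the 12 mm opening matches the 13 mm bar, and side forces are small. Turning clockwise at a steady 0.04 rad per row and logging the torque.

```bash
cat > lg.py <<'E'
from h import *
import json,os
s=ctrl.get_state();R=Ro.from_quat(s['tcp_rot']).as_matrix();y=R[:,1]
a=-np.arctan2(y[1],y[0])
L=json.load(open('log.json')) if os.path.exists('log.json') else []
e=[s['time'],a,s['wrist_torque'][2],s['joint_efforts'][5],*s['contact_force'],*s['eef_pos'],s['qpos'][5],*s['wrist_torque'][:2],s['opening']]
if not L or L[-1][0]!=e[0]: L.append([float(v) for v in e]);json.dump(L,open('log.json','w'))
np.set_printoptions(precision=4,suppress=True,linewidth=200)
A=np.array(L);A[:,1]=np.unwrap(A[:,1]);A[:,1]-=A[0,1]
print(A[-12:,:11]); print(np.array(L)[-1,11:],'x',R[:,0])
E
python3 lg.py
```

```text
[[10.05    0.      0.4221  0.4649 -1.8465 -5.8047  3.2729  0.6521  0.0557  0.1299 -1.6169]]
[-0.6557  0.2473  0.141 ] x [ 0.0002 -0.0031 -1.    ]
```

Call:
{"api": "play_rows", "payload": {
  "claw": [255,255,255,255],
  "travel": [
    [0,0,0],
    [0,0,0],
    [0,0,0],
    [0,0,0]
  ],
  "dr": [
    [0.04,0,0],
    [0.08,0,0],
    [0.12,0,0],
    [0.16,0,0]
  ]
}}

```text
time: 10.45
eef_pos: [0.6521, 0.0558, 0.1299]
tcp_rot: [0.063, 0.704, -0.065, 0.704]
contact_force: [-0.5, -1.7, 0.2]
opening: 0.138
```

```bash
python3 lg.py
```

```text
[[10.05    0.      0.4221  0.4649 -1.8465 -5.8047  3.2729  0.6521  0.0557  0.1299 -1.6169]
 [10.45    0.1601  0.5229  0.2878 -0.4964 -1.6581  0.2161  0.6521  0.0558  0.1299 -1.4567]]
[0.0178 0.0271 0.1378] x [ 0.0002 -0.0029 -1.    ]
```

Call:
{"api": "play_rows", "payload": {
  "claw": [255,255,255,255],
  "travel": [
    [0,0,0],
    [0,0,0],
    [0,0,0],
    [0,0,0]
  ],
  "dr": [
    [0.04,0,0],
    [0.08,0,0],
    [0.12,0,0],
    [0.16,0,0]
  ]
}}

```text
time: 10.85
eef_pos: [0.6522, 0.056, 0.1299]
tcp_rot: [0.119, 0.697, -0.121, 0.697]
contact_force: [-0.2, -1.8, 0.8]
opening: 0.14
```

```bash
python3 lg.py
```

```text
[[10.05    0.      0.4221  0.4649 -1.8465 -5.8047  3.2729  0.6521  0.0557  0.1299 -1.6169]
 [10.45    0.1601  0.5229  0.2878 -0.4964 -1.6581  0.2161  0.6521  0.0558  0.1299 -1.4567]
 [10.85    0.3202  0.5331  0.2881 -0.2027 -1.7895  0.7915  0.6522  0.056   0.1299 -1.2965]]
[-0.0471 -0.0118  0.1399] x [ 0.0005 -0.0027 -1.    ]
```

Call:
{"api": "play_rows", "payload": {
  "claw": [255,255,255,255],
  "travel": [
    [0,0,0],
    [0,0,0],
    [0,0,0],
    [0,0,0]
  ],
  "dr": [
    [0.04,0,0],
    [0.08,0,0],
    [0.12,0,0],
    [0.16,0,0]
  ]
}}

```text
time: 11.25
eef_pos: [0.6523, 0.0562, 0.1299]
tcp_rot: [0.174, 0.685, -0.176, 0.686]
contact_force: [0.3, -0.6, -0.1]
opening: 0.143
```

```bash
python3 lg.py
```

```text
[[10.05    0.      0.4221  0.4649 -1.8465 -5.8047  3.2729  0.6521  0.0557  0.1299 -1.6169]
 [10.45    0.1601  0.5229  0.2878 -0.4964 -1.6581  0.2161  0.6521  0.0558  0.1299 -1.4567]
 [10.85    0.3202  0.5331  0.2881 -0.2027 -1.7895  0.7915  0.6522  0.056   0.1299 -1.2965]
 [11.25    0.4801  0.5088  0.2882  0.3308 -0.6063 -0.0753  0.6523  0.0562  0.1299 -1.1364]]
[-0.0183 -0.032   0.1434] x [ 0.0009 -0.0025 -1.    ]
```

Call:
{"api": "play_rows", "payload": {
  "claw": [255,255,255,255],
  "travel": [
    [0,0,0],
    [0,0,0],
    [0,0,0],
    [0,0,0]
  ],
  "dr": [
    [0.04,0,0],
    [0.08,0,0],
    [0.12,0,0],
    [0.16,0,0]
  ]
}}

```text
time: 11.65
eef_pos: [0.6524, 0.0564, 0.1299]
tcp_rot: [0.229, 0.668, -0.23, 0.67]
contact_force: [0.1, -1.2, 0.4]
opening: 0.14
```

```bash
python3 lg.py
```

```text
[[10.05    0.      0.4221  0.4649 -1.8465 -5.8047  3.2729  0.6521  0.0557  0.1299 -1.6169]
 [10.45    0.1601  0.5229  0.2878 -0.4964 -1.6581  0.2161  0.6521  0.0558  0.1299 -1.4567]
 [10.85    0.3202  0.5331  0.2881 -0.2027 -1.7895  0.7915  0.6522  0.056   0.1299 -1.2965]
 [11.25    0.4801  0.5088  0.2882  0.3308 -0.6063 -0.0753  0.6523  0.0562  0.1299 -1.1364]
 [11.65    0.6402  0.555   0.2883  0.1007 -1.2154  0.4281  0.6524  0.0564  0.1299 -0.9762]]
[-0.0528 -0.0406  0.1401] x [ 0.0014 -0.0024 -1.    ]
```

The joint-6 effort is almost free of noise (0.288), so it makes a clear touch signal. Continuing.

Call:
{"api": "play_rows", "payload": {
  "claw": [255,255,255,255,255],
  "travel": [
    [0,0,0],
    [0,0,0],
    [0,0,0],
    [0,0,0],
    [0,0,0]
  ],
  "dr": [
    [0.04,0,0],
    [0.08,0,0],
    [0.12,0,0],
    [0.16,0,0],
    [0.2,0,0]
  ]
}}

```text
time: 12.15
eef_pos: [0.6526, 0.0566, 0.13]
tcp_rot: [0.295, 0.642, -0.296, 0.644]
contact_force: [0.5, -1.6, 0.7]
opening: 0.138
```

```bash
python3 lg.py|tail -3
```

```text
[11.65    0.6402  0.555   0.2883  0.1007 -1.2154  0.4281  0.6524  0.0564  0.1299 -0.9762]
 [12.15    0.8402  0.4556  0.289   0.4793 -1.632   0.6614  0.6526  0.0566  0.13   -0.776 ]]
[-0.124  -0.113   0.1378] x [ 0.002  -0.0023 -1.    ]
```

Call:
{"api": "play_rows", "payload": {
  "claw": [255,255,255,255,255],
  "travel": [
    [0,0,0],
    [0,0,0],
    [0,0,0],
    [0,0,0],
    [0,0,0]
  ],
  "dr": [
    [0.04,0,0],
    [0.08,0,0],
    [0.12,0,0],
    [0.16,0,0],
    [0.2,0,0]
  ]
}}

```text
time: 12.65
eef_pos: [0.6529, 0.0567, 0.1299]
tcp_rot: [0.358, 0.609, -0.358, 0.611]
contact_force: [0.6, -0.8, 0.6]
opening: 0.142
```

```bash
python3 lg.py|tail -3
```

```text
[12.15    0.8402  0.4556  0.289   0.4793 -1.632   0.6614  0.6526  0.0566  0.13   -0.776 ]
 [12.65    1.0401  0.5296  0.2895  0.5826 -0.7564  0.5617  0.6529  0.0567  0.1299 -0.5759]]
[-0.0989 -0.0951  0.1418] x [ 0.0028 -0.0023 -1.    ]
```

Call:
{"api": "play_rows", "payload": {
  "claw": [255,255,255,255,255],
  "travel": [
    [0,0,0],
    [0,0,0],
    [0,0,0],
    [0,0,0],
    [0,0,0]
  ],
  "dr": [
    [0.04,0,0],
    [0.08,0,0],
    [0.12,0,0],
    [0.16,0,0],
    [0.2,0,0]
  ]
}}

```text
time: 13.15
eef_pos: [0.6531, 0.0568, 0.1299]
tcp_rot: [0.417, 0.57, -0.417, 0.573]
contact_force: [0.3, -1.1, -0.0]
opening: 0.138
```

```bash
python3 lg.py|tail -3
```

```text
[12.65    1.0401  0.5296  0.2895  0.5826 -0.7564  0.5617  0.6529  0.0567  0.1299 -0.5759]
 [13.15    1.24    0.5054  0.29    0.2606 -1.0978 -0.0031  0.6531  0.0568  0.1299 -0.3756]]
[-0.1502 -0.1166  0.1383] x [ 0.0035 -0.0025 -1.    ]
```

Call:
{"api": "play_rows", "payload": {
  "claw": [255,255,255,255,255],
  "travel": [
    [0,0,0],
    [0,0,0],
    [0,0,0],
    [0,0,0],
    [0,0,0]
  ],
  "dr": [
    [0.04,0,0],
    [0.08,0,0],
    [0.12,0,0],
    [0.16,0,0],
    [0.2,0,0]
  ]
}}

```text
time: 13.65
eef_pos: [0.6534, 0.0569, 0.1299]
tcp_rot: [0.472, 0.525, -0.471, 0.529]
contact_force: [1.0, -1.1, 0.7]
opening: 0.144
```

```bash
python3 lg.py|tail -3
```

```text
[13.15    1.24    0.5054  0.29    0.2606 -1.0978 -0.0031  0.6531  0.0568  0.1299 -0.3756]
 [13.65    1.4399  0.4872  0.2906  0.9516 -1.1154  0.6947  0.6534  0.0569  0.1299 -0.1754]]
[-0.0894 -0.1133  0.1437] x [ 0.0043 -0.0027 -1.    ]
```

Call:
{"api": "play_rows", "payload": {
  "claw": [255,255,255,255,255],
  "travel": [
    [0,0,0],
    [0,0,0],
    [0,0,0],
    [0,0,0],
    [0,0,0]
  ],
  "dr": [
    [0.04,0,0],
    [0.08,0,0],
    [0.12,0,0],
    [0.16,0,0],
    [0.2,0,0]
  ]
}}

```text
time: 14.15
eef_pos: [0.6536, 0.0569, 0.1299]
tcp_rot: [0.523, 0.475, -0.521, 0.479]
contact_force: [0.1, -2.0, 1.2]
opening: 0.138
```

```bash
python3 lg.py|tail -3
```

```text
[13.65    1.4399  0.4872  0.2906  0.9516 -1.1154  0.6947  0.6534  0.0569  0.1299 -0.1754]
 [14.15    1.6398  0.5193  0.2912  0.1463 -1.989   1.1774  0.6536  0.0569  0.1299  0.0247]]
[-0.1457 -0.0292  0.1383] x [ 0.0051 -0.0031 -1.    ]
```

Call:
{"api": "play_rows", "payload": {
  "claw": [255,255,255,255,255],
  "travel": [
    [0,0,0],
    [0,0,0],
    [0,0,0],
    [0,0,0],
    [0,0,0]
  ],
  "dr": [
    [0.04,0,0],
    [0.08,0,0],
    [0.12,0,0],
    [0.16,0,0],
    [0.2,0,0]
  ]
}}

```text
time: 14.65
eef_pos: [0.6539, 0.0568, 0.1299]
tcp_rot: [0.568, 0.42, -0.566, 0.425]
contact_force: [1.6, -2.3, 0.0]
opening: 0.138
```

```bash
python3 lg.py|tail -3
```

```text
[14.15    1.6398  0.5193  0.2912  0.1463 -1.989   1.1774  0.6536  0.0569  0.1299  0.0247]
 [14.65    1.8396  0.5023  0.2918  1.5654 -2.2505  0.0021  0.6539  0.0568  0.1299  0.2249]]
[-0.2395 -0.0391  0.1385] x [ 0.0058 -0.0036 -1.    ]
```

Call:
{"api": "play_rows", "payload": {
  "claw": [255,255,255,255,255],
  "travel": [
    [0,0,0],
    [0,0,0],
    [0,0,0],
    [0,0,0],
    [0,0,0]
  ],
  "dr": [
    [0.04,0,0],
    [0.08,0,0],
    [0.12,0,0],
    [0.16,0,0],
    [0.2,0,0]
  ]
}}

```text
time: 15.15
eef_pos: [0.6541, 0.0567, 0.1299]
tcp_rot: [0.607, 0.362, -0.605, 0.366]
contact_force: [1.1, -2.1, 0.4]
opening: 0.142
```

```bash
python3 lg.py|tail -3
```

```text
[14.65    1.8396  0.5023  0.2918  1.5654 -2.2505  0.0021  0.6539  0.0568  0.1299  0.2249]
 [15.15    2.0395  0.5022  0.2924  1.0892 -2.0661  0.3567  0.6541  0.0567  0.1299  0.425 ]]
[-0.2305 -0.036   0.1425] x [ 0.0065 -0.0041 -1.    ]
```

Call:
{"api": "play_rows", "payload": {
  "claw": [255,255,255,255,255],
  "travel": [
    [0,0,0],
    [0,0,0],
    [0,0,0],
    [0,0,0],
    [0,0,0]
  ],
  "dr": [
    [0.04,0,0],
    [0.08,0,0],
    [0.12,0,0],
    [0.16,0,0],
    [0.2,0,0]
  ]
}}

```text
time: 15.65
eef_pos: [0.6544, 0.0565, 0.1299]
tcp_rot: [0.641, 0.299, -0.638, 0.304]
contact_force: [1.5, -2.0, 0.2]
opening: 0.141
```

```bash
python3 lg.py|tail -3
```

```text
[15.15    2.0395  0.5022  0.2924  1.0892 -2.0661  0.3567  0.6541  0.0567  0.1299  0.425 ]
 [15.65    2.2393  0.46    0.293   1.5314 -1.9578  0.1963  0.6544  0.0565  0.1299  0.6252]]
[-0.229   0.0569  0.1408] x [ 0.0071 -0.0048 -1.    ]
```

Call:
{"api": "play_rows", "payload": {
  "claw": [255,255,255,255,255],
  "travel": [
    [0,0,0],
    [0,0,0],
    [0,0,0],
    [0,0,0],
    [0,0,0]
  ],
  "dr": [
    [0.04,0,0],
    [0.08,0,0],
    [0.12,0,0],
    [0.16,0,0],
    [0.2,0,0]
  ]
}}

```text
time: 16.15
eef_pos: [0.6546, 0.0563, 0.1299]
tcp_rot: [0.668, 0.234, -0.665, 0.239]
contact_force: [1.7, -2.7, 0.1]
opening: 0.142
```

```bash
python3 lg.py|tail -3
```

```text
[15.65    2.2393  0.46    0.293   1.5314 -1.9578  0.1963  0.6544  0.0565  0.1299  0.6252]
 [16.15    2.4392  0.4748  0.2932  1.7211 -2.6811  0.0881  0.6546  0.0563  0.1299  0.8254]]
[-0.2423  0.0981  0.1416] x [ 0.0075 -0.0055 -1.    ]
```

Call:
{"api": "play_rows", "payload": {
  "claw": [255,255,255,255,255],
  "travel": [
    [0,0,0],
    [0,0,0],
    [0,0,0],
    [0,0,0],
    [0,0,0]
  ],
  "dr": [
    [0.04,0,0],
    [0.08,0,0],
    [0.12,0,0],
    [0.16,0,0],
    [0.2,0,0]
  ]
}}

```text
time: 16.65
eef_pos: [0.6547, 0.0561, 0.1299]
tcp_rot: [0.689, 0.166, -0.685, 0.172]
contact_force: [0.8, -2.2, 0.0]
opening: 0.143
```

```bash
python3 lg.py|tail -3
```

```text
[16.15    2.4392  0.4748  0.2932  1.7211 -2.6811  0.0881  0.6546  0.0563  0.1299  0.8254]
 [16.65    2.6389  0.5222  0.3211  0.7638 -2.1738  0.0396  0.6547  0.0561  0.1299  1.0254]]
[-0.1816  0.0441  0.1428] x [ 0.0077 -0.0063 -1.    ]
```

Call:
{"api": "play_rows", "payload": {
  "claw": [255,255,255,255,255],
  "travel": [
    [0,0,0],
    [0,0,0],
    [0,0,0],
    [0,0,0],
    [0,0,0]
  ],
  "dr": [
    [0.04,0,0],
    [0.08,0,0],
    [0.12,0,0],
    [0.16,0,0],
    [0.2,0,0]
  ]
}}

```text
time: 17.15
eef_pos: [0.6548, 0.0558, 0.1299]
tcp_rot: [0.702, 0.097, -0.698, 0.102]
contact_force: [1.4, -2.7, 0.5]
opening: 0.138
```

```bash
python3 lg.py|tail -3
```

```text
[16.65    2.6389  0.5222  0.3211  0.7638 -2.1738  0.0396  0.6547  0.0561  0.1299  1.0254]
 [17.15    2.8385  0.5413  0.3501  1.436  -2.7284  0.5479  0.6548  0.0558  0.1299  1.2253]]
[-0.2656  0.1444  0.1384] x [ 0.0077 -0.0071 -0.9999]
```

Touch is clear: the joint-6 effort kinks at about 2.45 rad, then climbs at 0.145 N m/rad as stated. The target is 2.45 + 1.57 = 4.02 rad, so 1.18 rad remains, ending with joint 6 at about 2.41 (inside its range).

Call:
{"api": "play_rows", "payload": {
  "claw": [255,255,255,255,255,255,255,255,255,255],
  "travel": [
    [0,0,0],
    [0,0,0],
    [0,0,0],
    [0,0,0],
    [0,0,0],
    [0,0,0],
    [0,0,0],
    [0,0,0],
    [0,0,0],
    [0,0,0]
  ],
  "dr": [
    [0.04,0,0],
    [0.08,0,0],
    [0.12,0,0],
    [0.16,0,0],
    [0.2,0,0],
    [0.24,0,0],
    [0.28,0,0],
    [0.32,0,0],
    [0.36,0,0],
    [0.4,0,0]
  ]
}}

```text
time: 18.15
eef_pos: [0.6549, 0.0553, 0.1299]
tcp_rot: [0.709, -0.044, -0.703, -0.038]
contact_force: [-0.1, -3.4, 0.3]
opening: 0.138
```

```bash
python3 lg.py|tail -3
```

```text
[17.15    2.8385  0.5413  0.3501  1.436  -2.7284  0.5479  0.6548  0.0558  0.1299  1.2253]
 [18.15    3.2377  0.6408  0.4086 -0.1428 -3.3999  0.3158  0.6549  0.0553  0.1299  1.6251]]
[-0.3542  0.2154  0.1384] x [ 0.0075 -0.0085 -0.9999]
```

Call:
{"api": "play_rows", "payload": {
  "claw": [255,255,255,255,255,255,255,255,255,255],
  "travel": [
    [0,0,0],
    [0,0,0],
    [0,0,0],
    [0,0,0],
    [0,0,0],
    [0,0,0],
    [0,0,0],
    [0,0,0],
    [0,0,0],
    [0,0,0]
  ],
  "dr": [
    [0.04,0,0],
    [0.08,0,0],
    [0.12,0,0],
    [0.16,0,0],
    [0.2,0,0],
    [0.24,0,0],
    [0.28,0,0],
    [0.32,0,0],
    [0.36,0,0],
    [0.4,0,0]
  ]
}}

```text
time: 19.15
eef_pos: [0.6547, 0.0548, 0.1299]
tcp_rot: [0.687, -0.183, -0.681, -0.178]
contact_force: [-0.3, -3.3, 1.4]
opening: 0.142
```

```bash
python3 lg.py|tail -3
```

```text
[18.15    3.2377  0.6408  0.4086 -0.1428 -3.3999  0.3158  0.6549  0.0553  0.1299  1.6251]
 [19.15    3.6367  0.6659  0.466  -0.3246 -3.2588  1.3637  0.6547  0.0548  0.1299  2.0245]]
[-0.2979  0.3455  0.142 ] x [ 0.0065 -0.0099 -0.9999]
```

Call:
{"api": "play_rows", "payload": {
  "claw": [255,255,255,255,255,255,255,255,255,255,255],
  "travel": [
    [0,0,0],
    [0,0,0],
    [0,0,0],
    [0,0,0],
    [0,0,0],
    [0,0,0],
    [0,0,0],
    [0,0,0],
    [0,0,0],
    [0,0,0],
    [0,0,0]
  ],
  "dr": [
    [0.04,0,0],
    [0.08,0,0],
    [0.12,0,0],
    [0.16,0,0],
    [0.2,0,0],
    [0.24,0,0],
    [0.28,0,0],
    [0.32,0,0],
    [0.36,0,0],
    [0.385,0,0],
    [0.385,0,0]
  ]
}}

```text
time: 20.25
eef_pos: [0.6543, 0.0544, 0.1299]
tcp_rot: [0.64, -0.31, -0.633, -0.305]
contact_force: [-0.9, -3.7, 2.1]
opening: 0.134
```

```bash
python3 lg.py|tail -3
```

```text
[19.15    3.6367  0.6659  0.466  -0.3246 -3.2588  1.3637  0.6547  0.0548  0.1299  2.0245]
 [20.25    4.0206  0.6657  0.6771 -0.8826 -3.6575  2.0794  0.6543  0.0544  0.1299  2.4086]]
[-0.3888  0.5412  0.1343] x [ 0.0052 -0.0108 -0.9999]
```

At 4.02 rad. Opening and lifting straight up.

Call:
{"api": "play_rows", "payload": {
  "claw": [0,0,0,0,0,0,0,0,0,0,0,0],
  "travel": [
    [0,0,0],
    [0,0,0],
    [0,0,0],
    [0,0,0],
    [0,0,0],
    [-0.01,0,0],
    [-0.03,0,0],
    [-0.06,0,0],
    [-0.09,0,0],
    [-0.12,0,0],
    [-0.14,0,0],
    [-0.14,0,0]
  ],
  "dr": [
    [0,0,0],
    [0,0,0],
    [0,0,0],
    [0,0,0],
    [0,0,0],
    [0,0,0],
    [0,0,0],
    [0,0,0],
    [0,0,0],
    [0,0,0],
    [0,0,0],
    [0,0,0]
  ]
}}

```text
time: 21.45
eef_pos: [0.6556, 0.0559, 0.2757]
tcp_rot: [0.643, -0.309, -0.63, -0.306]
contact_force: [0.9, 0.0, 0.1]
opening: 0.998
```

Run:
```python
from h import *
s,R=st()
for n in ['wrist','scene']:
    d=cam(n);save(d,n+'9.png')
    W=cloud(d).reshape(-1,3);C=d['img'].reshape(-1,3).astype(int)
    m=(W[:,2]>.145)&(W[:,2]<.17)&(C[:,2]>C[:,0]+25)&(abs(W[:,0]-.65)<.06)&(abs(W[:,1]-.056)<.06);q=W[m]
    print(n,m.sum(),cv2.minAreaRect(q[:,:2].astype(np.float32)))
    L=W.copy();L[:,:2]=(W[:,:2]-C0)@RP
    mb=(L[:,2]>.068)&(L[:,2]<.08)&(abs(L[:,1])<.035)&(L[:,0]<.03)&(L[:,0]>-.1)
    if mb.sum():print('blk',mb.sum(),np.percentile(L[mb],[1,50,99],axis=0))
```

```text
t 21.45 pos [0.6556 0.0559 0.2757] plate [ 0.0436 -0.0024] yang -141.56 xdown [ 0.0146 -0.0113 -0.9998] q [-0.065   0.2124  1.5844 -0.0106  1.3295  2.4081] F [0.8765 0.0293 0.1008] T [ 0.065  -0.0824 -0.0053] op 0.998
wrist 1202 ((0.6531717777252197, 0.05519886314868927), (0.012703081592917442, 0.05535771697759628), 38.779693603515625)
blk 2183 [[-0.0383 -0.0286  0.0707]
 [-0.0111 -0.0058  0.0745]
 [ 0.0199  0.0206  0.0797]]
scene 373 ((0.6546723246574402, 0.05610188469290733), (0.014131937175989151, 0.05490552634000778), 39.23523712158203)
blk 252 [[-0.038  -0.0178  0.0682]
 [-0.0132  0.0156  0.0751]
 [ 0.0219  0.0213  0.0798]]
```

View pics/wrist9.png

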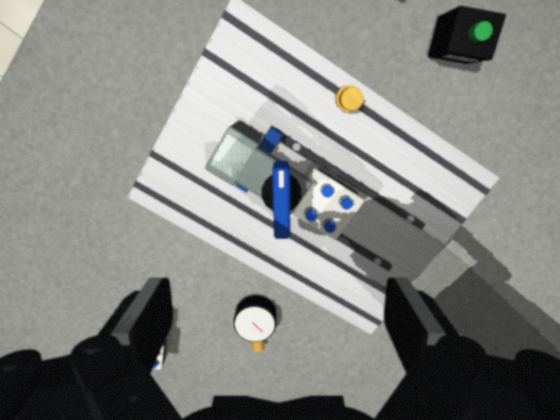

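View pics/scene9.png

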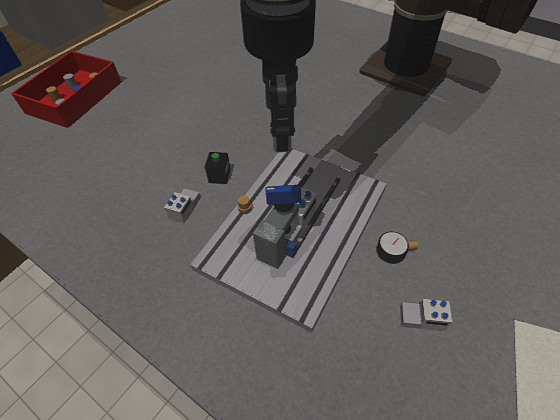

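Bar at -51° after release, matching 4.02 rad (230°) of turn with no spring-back. The block is still home, and the gauge (393,247), spare (217,167) and silencer (244,204) have not moved.

```bash
python3 -c "
from plant import ctrl
print(ctrl.sign_off())"
```

```text
the job is handed in; nothing more can be done
None
```

The block is home against the blue stop, the clamp is a quarter turn past touch, and I handed the job in at about 21.5 s. The sign-off gives no verdict, and I couldn't measure the clamping force itself.

- **Pushing home:** I slid the block in with the closed fingers. At the stop the push force rose to about 10 N with no further movement. The rear face then measured -39.9 mm on the plate, where home is -40 mm.
- **Clamping:** Touch showed as a clear kink in the joint-6 torque at 2.45 rad of turn. After it the torque climbed 0.145 N m per rad, against the 0.14 stated. I stopped at 4.02 rad, 1.57 rad (a quarter turn) past touch.
- **After letting go:** The bar sat at about -51°, as expected for that turn, so it did not spring back. In the last pictures the block was still home and the gauge, spare valve and silencer looked unmoved.
- **Disagreement:** The wrist camera reads about 3 mm off sideways compared with the top camera. At the knob it was the wrist camera that proved nearer. The jaws closed about 2 mm to one side with under 6 N of side force, which I followed by re-centring on the measured pose.

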